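# Seat a salvaged battery pack in the tester and start the test

## Robot

A 7-joint arm with a two-finger parallel gripper is mounted at the origin on the work surface. World frame = base frame: x ahead of the robot, y to its left, z up, the work surface at z = 0. Lengths are in m, angles in rad, forces in N, time in s.
With the tool pointing down it reaches from about 0.4 to 0.85 m from the base axis. Payload 10.4 kg.
Tool frame: the origin (TCP) lies midway between the tips of the shut fingers; the grasp point (between the pads) lies behind it (hold_point_z is the z of the grasp point in the tool frame, in m); z points along the fingers, y is the line along which they close (so a half turn about z gives the same grasp; the last joint's range is limited). The gripper opens to 87 mm and grips with 3 to 60 N. Pads are 19 mm wide; open, the fingers measure 117 mm over their backs; the gripper's body (75 mm by 190 mm) begins 51 mm behind the grasp point.
Start: joints at [1.149, 0.332, -0.065, 1.46, 0.022, 1.35, -0.088], TCP at [0.243, -0.576, 0.223] pointing down, gripper open.
Joint ranges: [-2.6, 2.6], [-0.5, 2.12], [-1.47, 1.34], [0.16, 2.42], [-1.27, 4.41], [0.06, 2.06], [-2.6, 2.6]. Speed limits (rad/s): [2.22, 2.22, 2.79, 2.79, 3.14, 3.14, 3.14].

## Interface

Orientations are given as a unit quaternion [w, x, y, z].
In Python, from plant import * gives the robot as it stands.
- The arm moves only by the shell command python3 -m pendant 'ROWS' [FORCE]. ROWS is a JSON object of lists of equal length, an entry for each row: "dr": the turn, a rotation vector about the tool's x, y, z in degrees, a list of three; "translation": the shift along the tool's x, y, z in cm, a list of three; "fingers": the finger opening in cm, from 0 to 8.7. In form: {"dr": [[rx, ry, rz], ...], "translation": [[dx, dy, dz], ...], "fingers": [fingers, ...]}. A call has 1 to 8 rows; each row shifts and turns the commanded pose from where the row before left it, along the tool's axes as they then stand; what a row does not reach is not made up. A row lasts 1/10 s, in which the tool goes at most 50 mm and 8.59 degrees, less where a joint would pass 70% of its speed; a pose out of reach is approached as far as the arm can. A call is refused whole if a number of a shift passes 5 or a number of a turn 8.59, either way. A call with a gripper value outside its range is refused whole. The fingers move at their own pace and stop on an object; FORCE is the grip in N (left out, the last holds). Time passes only in rows, so rows that do not move let the fingers close. It gives the time, the measured TCP pose, the force, the opening and the grip force at its end, in the units of the state.
- observe(): the state, without advancing time (a new reading comes with each control period).
- snapshot(name): name is "side" or "top"; returns a dict with "image" (420x560x3 uint8, red, green, blue), "range_z" (420x560 float32, m along the optical axis (not along the pixel's ray), 0 where there is no reading), "camera_matrix" (3x3 intrinsics, pixels), "extrinsics" (4x4, takes a point from camera to world coordinates). Camera axes: x right, y down, z forward; pixel columns grow to the right and rows downward; lengths in m; the calibration is good to about 2 mm. A picture is of the moment at which its call begins.
- sign_off(): hands the job in; it is judged then, once.
The state is a dict: "time": time; "joint_pos": joint angles; "joint_velocities": joint speeds; "joint_torque": joint torques, N m; "ee_pos": TCP position; "eef_rot": TCP orientation; "wrist_force": force on the tool from outside, world axes, zero at the start; "torque": the same for the moment, N m; "gripper_width": finger opening in m; "grip_force": force on a finger pad.
Only numpy, scipy, OpenCV 4.12 (cv2) and the standard library are available. Lean on these libraries where they do the work, as an engineer would, in place of code of your own. Each camera call takes 0.05 s, during which the arm holds its last target. There are 200 camera calls.

## Task

Put the blue battery pack with the orange contact tongue into the pocket of the battery tester: tongue end first under the orange lip, against the spring contacts, then rock the other end down until the pack lies flat and fully home. Do it gently, by feel: do not force the pack or push the spring contacts in so far that they bend. Then let go of it, press the green start button all the way down, and leave everything else on the table alone.

Things in the scene. Friction and masses are not known exactly. Their poses are not given: they have to be found in the camera images.
- pack: Pack to test, 0.3 to 0.6 kg: blue block 84 x 44 x 50 mm (x, y, z), paper labels on its sides, black stripe at the plain heel end (-x); at the bottom of the +x end an orange contact tongue sticks out 14 mm (36 wide, 12 high). Overall 98 mm long. Origin: centre of the underside of the whole 98 mm; x to the tongue end, z up. Grip it across y, in its upper 30 mm: the pocket covers the rest.
- tester: Grey battery tester, fixed. Origin: on the table under the nominal middle of its pocket; +x along the pocket to the contact end, z up. A cradle with the pocket slides along x in a guide on it, clamped up to 5 mm either way of nominal: not shown in any pose, so feel for it. Pocket floor 20 mm above the table. Control panel from y = 59 to 129 mm, top 32 mm above the table.
- pocket (a point): Nominal centre of the pocket floor, 20 mm above the table; the true one is up to 5 mm off along x. A pack that is home lies flat with its origin over the true one or up to 2.5 mm further towards +x. It cannot go straight down: the lip is in the way and the free pocket is 4 mm too short. Tongue first, heel raised 15 to 20 degrees, push against the contacts, rock down. Keep under 50 N.
- lip (a point): Nominal middle of the front upper edge of the orange lip (moves with the cradle): 43 mm ahead of the pocket's centre, 20 mm above the pocket floor. It is the end of a black hood, 60 mm long and 66 mm wide, flat on top. Under the lip a slot 15 mm high and 42 mm wide takes the tongue; a seated tongue reaches 6 mm under it.
- start_top (a point): Centre of the top of the green start button (22 mm across) on the control panel; it presses straight down 5 mm against a spring, about 5 N when fully down.
- start (a joint): Travel of the start button, m: 0 up, 0.005 fully down.
- pack_toe (a point): On the pack: bottom middle of the tongue's end face (pack x = +49 mm, z = 0).
- pack_heel (a point): On the pack: bottom middle of the heel end face (pack x = -49 mm, z = 0).
- lead_block: Bystander: white block with a green band, 92 x 42 x 48 mm, no tongue. Leave alone. Origin: centre of its underside.
- drive: Bystander: hard disk drive 147 x 101 x 26 mm, lying flat. Leave alone. Origin: centre of its underside.
- fan: Bystander: black case fan 80 x 80 x 25 mm, lying flat. Leave alone. Origin: centre of its underside.
- heatsink: Bystander: aluminium finned heat sink 80 x 70 x 42 mm. Leave alone. Origin: centre of its underside.
- driver: Bystander: yellow-handled screwdriver lying on the table. Leave alone.
- screw_bowl: Bystander: steel bowl, 100 mm across and 40 mm high. Leave alone. Origin: centre of its underside.
- heel_wall (a point): Nominal top middle of the pocket's heel wall (moves with the cradle): inner face 49 mm behind the pocket's centre, 14 mm above the pocket floor, a plain square edge marked orange, 8 mm thick, 40 mm wide. The pocket's side walls run from here 80 mm towards +x, 46.4 mm apart, 8 mm thick, 14 mm high, the top 4 mm flared outwards by 2.5 mm as a lead-in.
- contact_face (a point): Nominal face of the spring contacts at rest (the point does not move): a white block 34 mm wide, 1.5 to 9.5 mm above the pocket floor, in the slot under the lip, face 45 mm ahead of the pocket's centre. It yields towards +x: 1.5 N at first, then 1 N more per mm. At 4 mm (5.5 N) the pack just clears the heel wall; at 6.5 mm (8 N) the contacts get bent.
- contacts (a joint): How far the spring contacts are pushed in from rest, m: 0 free, 0.004 with the pack home, more than 0.0065 bends them. Push force 1.5 N + 1 N per mm.
Things that resemble listed ones, but are neither listed nor needed, are in the scene too. There is more than one size of the pack; the one meant has the size given above.

How it is judged:
By the outcome, as a careful person would: the job done as asked, in the order asked, and still so for the second after the job is handed in, with the robot touching nothing.
It also fails if it takes over 72 s, if anything falls off the work surface, if the arm or the gripper's body presses on something with over 40 N, if the wrist force passes 120 N, or if a joint passes its speed limit or range.

## Working session

There is one attempt and no reset: what is moved stays moved. The work goes in short steps, Python scripts to look and compute and a shell command to move; the robot and the scene stay as the last step left them, time stands still between calls to the robot, and variables do not carry over. Pictures are saved under pics/ and viewed, at most 10 in all, crops included, and the job is handed in when it is done.

```bash
ls; mkdir -p pics; python3 - <<'E'
from plant import *
import cv2,numpy as np
o=observe();print({k:np.round(v,4).tolist() for k,v in o.items()})
for n in("top","side"):
    s=snapshot(n);np.savez(f"pics/{n}0.npz",**s);cv2.imwrite(f"pics/{n}0.png",s["image"][:,:,::-1])
    print(s["camera_matrix"].tolist(),np.round(s["extrinsics"],4).tolist())
E
```

```text
pics
{'time': 0.0, 'joint_pos': [1.1494, 0.3328, -0.0647, 1.461, 0.0216, 1.3498, -0.0886], 'joint_velocities': [-0.0002, 0.0008, 0.0017, 0.0002, -0.001, -0.0013, 0.0003], 'joint_torque': [-0.0002, -62.3259, 0.0246, -38.9897, -0.0612, 0.0397, 0.0001], 'ee_pos': [0.2426, -0.5756, 0.2218], 'eef_rot': [-0.0006, 0.9802, 0.1981, -0.0001], 'wrist_force': [-0.3962, -0.5729, 0.2483], 'torque': [0.0092, -0.0163, 0.0067], 'grip_force': 0.0, 'gripper_width': 0.0871}
[[445.88970806645324, 0.0, 281.7840722871024], [0.0, 445.88970806645324, 208.49077002979072], [0.0, 0.0, 1.0]] [[0.099, -0.9741, 0.2034, 0.281], [-0.9951, -0.0963, 0.023, -0.0056], [-0.0028, -0.2047, -0.9788, 1.241], [0.0, 0.0, 0.0, 1.0]]
[[397.09706370097086, 0.0, 281.95429955336266], [0.0, 397.09706370097086, 205.35948687359445], [0.0, 0.0, 1.0]] [[-0.9697, -0.1364, 0.2027, 0.3192], [-0.2442, 0.5678, -0.7861, 0.8001], [-0.0079, -0.8118, -0.5839, 0.682], [0.0, 0.0, 0.0, 1.0]]
```

View pics/top0.png

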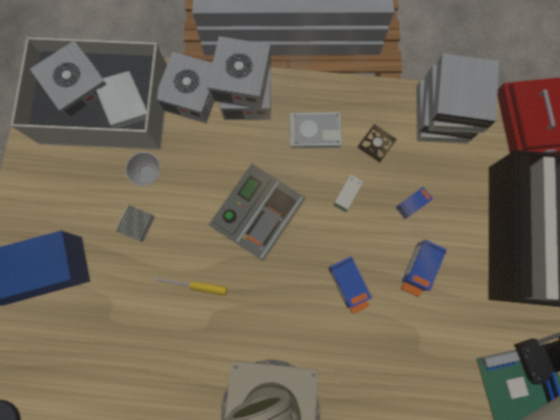

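View pics/side0.png

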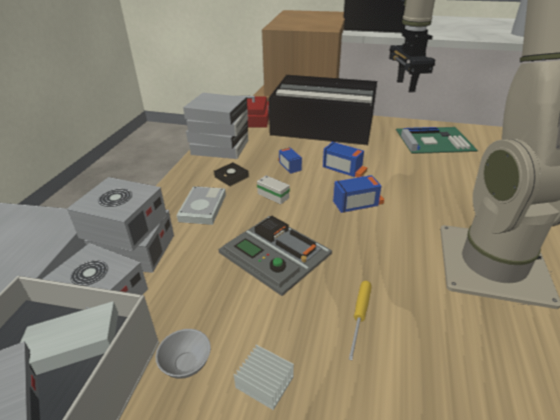

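The top view shows the tester at (257,212), with the dark hood at (282,200) and the heel wall at (263,238). Two blue packs with tongues lie at (350,285) and (425,268), and a small one is at (415,202). Next I measure their sizes.

```bash
cat > h.py <<'E'
import numpy as np,cv2
def load(n): return dict(np.load(f"pics/{n}.npz"))
def cloud(s):
    K,T=s["camera_matrix"],s["extrinsics"];z=s["range_z"]
    v,u=np.mgrid[:z.shape[0],:z.shape[1]]
    p=np.stack([(u-K[0,2])/K[0,0]*z,(v-K[1,2])/K[1,1]*z,z],-1)
    return p@T[:3,:3].T+T[:3,3]
def ray(s,uv,h):
    K,T=s["camera_matrix"],s["extrinsics"]
    d=T[:3,:3]@np.array([(uv[0]-K[0,2])/K[0,0],(uv[1]-K[1,2])/K[1,1],1]);o=T[:3,3]
    return o+d*(h-o[2])/d[2]
def comps(s,lo,hi,amin=8):
    hsv=cv2.cvtColor(s["image"],cv2.COLOR_RGB2HSV);m=cv2.inRange(hsv,lo,hi)
    n,l,st,c=cv2.connectedComponentsWithStats(m)
    return [(l==i,st[i],c[i]) for i in range(1,n) if st[i,4]>=amin]
E
python3 - <<'E'
from h import *
for n in("top0","side0"):
    s=load(n);P=cloud(s)
    for nm,lo,hi in(("blue",(108,120,60),(130,255,255)),("orange",(3,140,120),(14,255,255)),("green",(50,120,50),(80,255,255))):
        for m,st,c in comps(s,lo,hi):
            Q=P[m];
            if abs(np.median(Q[:,1]))>.6 or np.median(Q[:,0])<.2:continue
            print(n,nm,st[4],c.round(1),"med",np.median(Q,0).round(4),"z",np.percentile(Q[:,2],[5,95]).round(3),end=" ")
            if nm=="blue":
                zt=np.percentile(Q[:,2],90);T=Q[abs(Q[:,2]-zt)<.006]
                r=cv2.minAreaRect(T[:,:2].astype(np.float32)*1000);print("top",np.round(r[0],1),np.round(r[1],1),round(r[2],1),round(zt,4),end="")
            print()
a=cv2.resize(load("top0")["image"][155:265,200:310],(600,600),interpolation=2)
b=cv2.resize(load("side0")["image"][210:295,215:335],(800,567),interpolation=2)[:, :]
cv2.imwrite("pics/c1.png",a[:,:,::-1]);cv2.imwrite("pics/c2.png",b[:,:,::-1])
E
```

```text
top0 blue 138 [419.3 199.2] med [ 0.5909 -0.3491  0.0503] z [0.046 0.053] top [ 591.9 -347.8] [36.8 32.5] 41.0 0.0523
top0 blue 248 [436.  255.8] med [ 0.4404 -0.3929  0.0704] z [0.067 0.074] top [ 431.  -386.1] [41.7 68.8] 74.1 0.0736
top0 blue 299 [419.8 269.7] med [ 0.3959 -0.352   0.0706] z [0.067 0.074] top [ 393.6 -359.9] [55.8 73. ] 70.3 0.0734
top0 blue 840 [348.8 279.1] med [ 0.3553 -0.1695  0.0704] z [0.066 0.074] top [ 350.3 -172.8] [110.6  59.7] 30.0 0.0732
top0 orange 13 [425.6 194.2] med [ 0.6081 -0.3678  0.0482] z [0.045 0.053] 
top0 orange 28 [253.7 240.3] med [0.437  0.0908 0.0335] z [0.03  0.037] 
top0 orange 51 [420.6 280.6] med [ 0.3698 -0.3544  0.071 ] z [0.068 0.074] 
top0 orange 139 [411.1 289.1] med [ 0.3486 -0.3466  0.0161] z [0.012 0.021] 
top0 orange 56 [358.9 298.1] med [ 0.3095 -0.1989  0.0711] z [0.068 0.074] 
top0 orange 97 [359.4 307.1] med [ 0.2872 -0.2096  0.0163] z [0.011 0.02 ] 
top0 green 27 [228.8 214.7] med [0.4961 0.1634 0.0533] z [0.05  0.056] 
side0 blue 523 [344.1 155.6] med [ 0.4045 -0.3517  0.07  ] z [0.011 0.074] top [ 411.9 -367.2] [ 62.7 115.9] 70.3 0.0737
side0 blue 249 [292.2 159.3] med [ 0.5689 -0.3172  0.0498] z [0.013 0.053] top [ 582.7 -334. ] [44.  76.1] 41.8 0.0526
side0 blue 718 [353.2 189.3] med [ 0.362  -0.1569  0.0714] z [0.02  0.074] top [ 350.1 -170.8] [116.9  62.8] 30.4 0.0739
side0 orange 13 [356.7 152.5] med [ 0.3682 -0.3592  0.0738] z [0.072 0.075] 
side0 orange 66 [360.6 170.9] med [ 0.3483 -0.3388  0.0183] z [0.01 0.02] 
side0 orange 20 [372.4 180.2] med [ 0.3094 -0.2008  0.0734] z [0.07  0.075] 
side0 orange 26 [381.3 199.7] med [ 0.2754 -0.1923  0.0155] z [0.003 0.02 ] 
side0 orange 38 [309.2 249. ] med [0.4352 0.0905 0.0357] z [0.033 0.038] 
side0 green 36 [277.2 261.1] med [0.4952 0.1666 0.0542] z [0.052 0.055]
```

View pics/c1.png

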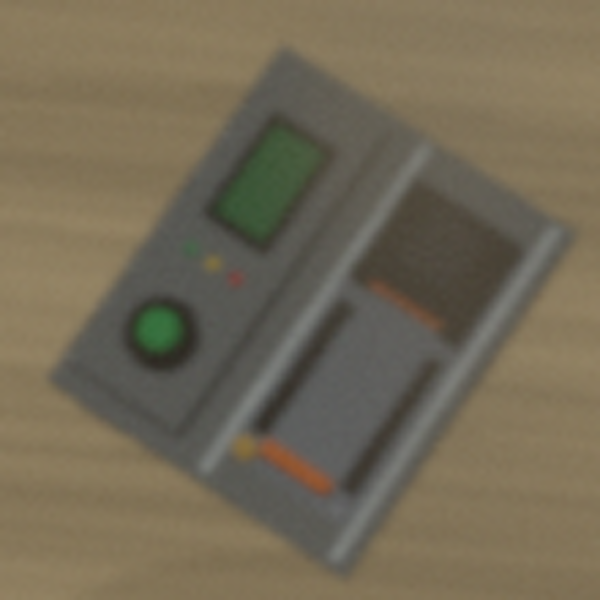

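View pics/c2.png

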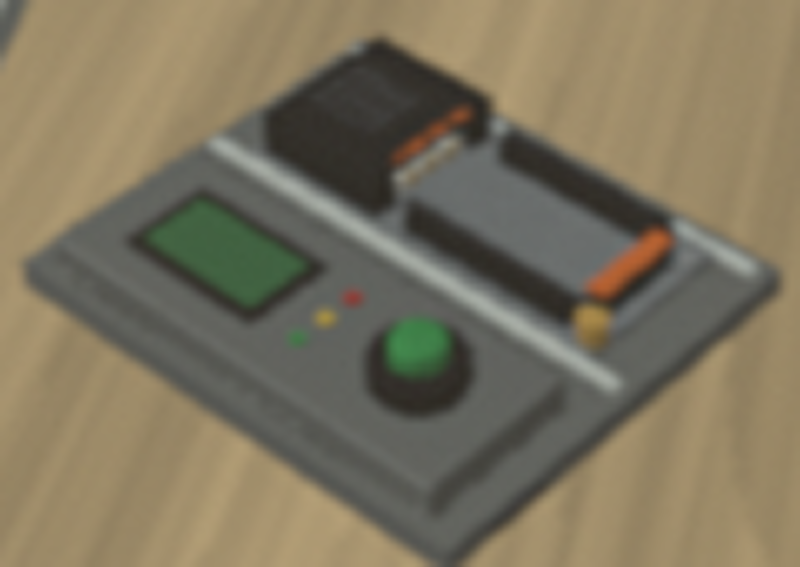

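The crops give good features. In the top crop the lip is at about (405,305), the heel strip at (295,467), the rails run (205,468)-(428,150) and (340,558)-(555,230), and the button is at (158,328). The two large packs are about 70 mm high, so the one meant is the 50 mm high pack at top (415,202), with its tongue pointing up and right. Next I compute both poses.

```bash
python3 - <<'E'
from h import *
import plant
print({k:getattr(plant,k) for k in dir(plant) if 'hold' in k})
for n in("top0","side0"):
    s=load(n);P=cloud(s)
    R=(abs(P[...,0]-.59)<.08)&(abs(P[...,1]+.34)<.08)
    for lo,hi in((.043,.06),(.008,.06)):
        m=(R&(P[...,2]>lo)&(P[...,2]<hi)).astype(np.uint8)
        _,l,st,_=cv2.connectedComponentsWithStats(m);m=l==1+np.argmax(st[1:,4])
        r=cv2.minAreaRect(P[m][:,:2].astype(np.float32)*1000);print(n,lo,m.sum(),np.round(r[0],1),np.round(r[1],1),round(r[2],1),np.median(P[m][:,2]))
        if lo==.043:
            # top contour projected on z=.05
            c=max(cv2.findContours(m.astype(np.uint8),0,1)[0],key=len)[:,0]
            q=np.array([ray(s,x,.05)[:2] for x in c],np.float32)*1000;r=cv2.minAreaRect(q);print("  ray",np.round(r[0],1),np.round(r[1],1),round(r[2],1))
        if n=="side0":
            for mm,st2,c2 in comps(s,(3,110,100),(16,255,255),3):
                if abs(c2[0]-292)<25 and abs(c2[1]-159)<20: print("  orange",st2,c2,np.median(P[mm],0).round(4))
s=load("top0")
f=lambda x,y:(200+(x+.5)*110/600-.5,155+(y+.5)*110/600-.5)
for nm,xy,h in(("lip",(405,305),.040),("heel",(295,467),.034),("btn",(158,328),.053),("railLa",(205,468),.03),("railLb",(428,150),.03),("railRa",(340,558),.03),("railRb",(555,230),.03),
  ("cBL",(52,378),.0),("cT",(285,48),0),("cR",(575,230),0),("cB",(343,575),0)):
    print(nm,np.round(ray(s,f(*xy),h)[:2]*1000,1))
s=load("side0")
g=lambda x,y:(215+(x+.5)*120/800-.5,210+(y+.5)*85/567-.5)
for nm,xy,h in(("lip",(432,133),.040),("heel",(630,262),.034),("btn",(418,340),.053),("railLa",(618,385),.03),("railLb",(212,142),.03)):
    print("side",nm,np.round(ray(s,g(*xy),h)[:2]*1000,1))
E
```

```text
{'hold_point_z': -0.0187}
top0 0.043 487 [ 585.8 -339.9] [43.9 86.2] 41.4 0.04965759421713556
  ray [ 585. -339.] [43.8 85.9] 41.5
top0 0.008 554 [ 585.7 -340. ] [44.3 86.3] 41.0 0.04919170039515208
side0 0.043 207 [ 587.6 -340.1] [46.4 91.7] 41.2 0.051259125160559194
  ray [ 584.7 -336.8] [48.  97.2] 39.7
  orange [283 148   6   2   7] [285.57142857 148.57142857] [ 0.6058 -0.3717  0.0527]
side0 0.008 419 [ 589.3 -343.1] [ 47.9 101.1] 41.3 0.042764135457361796
  orange [283 148   6   2   7] [285.57142857 148.57142857] [ 0.6058 -0.3717  0.0527]
lip [522.8  43.8]
heel [436.4  90.3]
btn [496.5 164.4]
railLa [432.  135.4]
railLb [607.1  40.8]
railRa [393.9  63.2]
railRb [571.3 -28.1]
cBL [474.5 223.4]
cT [663.6 123.4]
cR [579.5 -39.1]
cB [388.2  62.4]
side lip [522.7  39.8]
side heel [436.2  87.4]
side btn [495.5 164.2]
side railLa [428.9 146.2]
side railLb [607.4  53.3]
```

```bash
cat >> h.py <<'E'
from scipy.spatial.transform import Rotation as R
def tool():
    from plant import observe
    o=observe();q=o["eef_rot"];return o,np.array(o["ee_pos"]),R.from_quat([q[1],q[2],q[3],q[0]])
def need(p,yaw_toolx,pitch=0):
    """cm shift in current tool axes and rotvec deg to target: tool x at yaw, z down, then pitch about tool y"""
    o,x,r=tool();c,s=np.cos(np.radians(yaw_toolx)),np.sin(np.radians(yaw_toolx))
    t=R.from_matrix(np.array([[c,s,0],[s,-c,0],[0,0,-1.]]))*R.from_euler("y",pitch,degrees=True)
    print("t",round(o["time"],2),"pos",x.round(4),"F",np.round(o["wrist_force"],2),"M",np.round(o["torque"],2),"w",round(o["gripper_width"],4),"g",round(o["grip_force"],1))
    print("shift cm",(r.inv().apply(np.array(p)-x)*100).round(2),"turn deg",np.degrees((r.inv()*t).as_rotvec()).round(2))
E
python3 -m pendant '{"dr":[[0,0,0],[0,0,0],[0,0,0],[0,0,0],[0,0,0]],"translation":[[1.8,-4.3,0],[1.8,-4.3,0],[1.8,-4.3,0],[1.8,-4.3,0],[1.8,-4.3,0]],"fingers":[7,7,7,7,7]}' 20
python3 -m pendant '{"dr":[[0,0,-8.5],[0,0,-8.5],[0,0,-8.5],[0,0,-8.5],[0,0,-8.5],[0,0,-8.5],[0,0,-8.5],[0,0,-8.5]],"translation":[[0,0,0],[0,0,0],[0,0,0],[0,0,0],[0,0,0],[0,0,0],[0,0,0],[0,0,0]],"fingers":[7,7,7,7,7,7,7,7]}'
python3 -c "
from h import *
need([.586,-.341,.15],131.4);print(observe()['joint_pos'] if 0 else tool()[0]['joint_pos'])"
```

```text
time: 0.6
ee_pos: [0.2418, -0.3409, 0.2221]
eef_rot: [-0.0, 0.98, 0.198, -0.0]
wrist_force: [0.6, -0.2, 0.8]
gripper_width: 0.0703
grip_force: 0.0
time: 1.4
ee_pos: [0.242, -0.3427, 0.2223]
eef_rot: [-0.0, 0.7, 0.714, 0.0]
wrist_force: [0.2, 0.0, 0.9]
gripper_width: 0.0697
grip_force: 0.0
t 1.4 pos [ 0.242  -0.3427  0.2223] F [0.23 0.01 0.92] M [-0.01 -0.11 -0.01] w 0.0697 g 0.0
shift cm [-0.55 34.4   7.22] turn deg [-1.00e-02 -3.00e-02 -4.02e+01]
[ 0.9770199  -0.11744689 -0.11995106  1.95568074 -0.01452739  1.30305325
  0.88269612]
```

```bash
python3 -m pendant '{"dr":[[0,0,0],[0,0,0],[0,0,0],[0,0,0],[0,0,0],[0,0,0],[0,0,0],[0,0,0]],"translation":[[0,4.3,0],[0,4.3,0],[0,4.3,0],[0,4.3,0],[0,4.3,0],[0,4.3,0],[0,4.3,0],[-0.5,4.3,0]],"fingers":[7,7,7,7,7,7,7,7]}'
python3 -m pendant '{"dr":[[0,0,-8],[0,0,-8],[0,0,-8],[0,0,-8],[0,0,-8.2]],"translation":[[0,0,0],[0,0,0],[0,0,0],[0,0,0],[0,0,0]],"fingers":[7,7,7,7,7]}'
python3 -m pendant '{"dr":[[0,0,0],[0,0,0],[0,0,0],[0,0,0]],"translation":[[0,0,4],[0,0,4],[0,0,4],[0,0,1]],"fingers":[7,7,7,7]}'
python3 -c "
from h import *
need([.5858,-.3399,.021],131.4)
from plant import snapshot
s=snapshot('side');np.savez('pics/side1.npz',**s);cv2.imwrite('pics/s1.png',cv2.resize(s['image'][60:220,200:400],(800,640)[:2] and (750,600))[:,:,::-1])"
```

```text
time: 2.2
ee_pos: [0.5879, -0.342, 0.2221]
eef_rot: [-0.0, 0.702, 0.713, 0.0]
wrist_force: [0.3, -1.1, 0.9]
gripper_width: 0.07
grip_force: 0.0
time: 2.7
ee_pos: [0.586, -0.3427, 0.222]
eef_rot: [-0.0, 0.412, 0.911, 0.0]
wrist_force: [-0.6, 0.5, -0.0]
gripper_width: 0.0699
grip_force: 0.0
time: 3.1
ee_pos: [0.5834, -0.3416, 0.0872]
eef_rot: [-0.004, 0.414, 0.91, 0.0]
wrist_force: [-0.9, 0.6, -0.4]
gripper_width: 0.07
grip_force: 0.0
t 3.1 pos [ 0.5834 -0.3416  0.0872] F [-0.91  0.58 -0.41] M [ 0.09 -0.1   0.06] w 0.07 g 0.0
shift cm [-0.08  0.31  6.62] turn deg [-0.16 -0.42 -0.34]
```

View pics/s1.png

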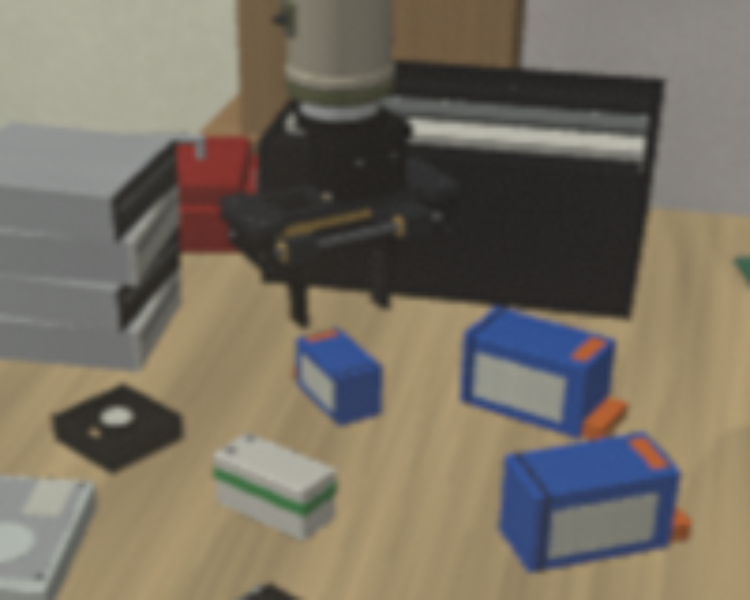

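The gripper is above the small pack. An orange sliver of its tongue shows at crop (296,370), which is the far end as expected. I descend and grip.

```bash
python3 -m pendant '{"dr":[[0,0,0],[0,0,0],[0,0,0],[0,0,0],[0,0,0]],"translation":[[0,0.2,1.5],[0,0,2],[0,0,2],[0,0,1],[0,0,0]],"fingers":[7,7,7,7,7]}'
python3 -m pendant '{"dr":[[0,0,0],[0,0,0],[0,0,0],[0,0,0],[0,0,0],[0,0,0],[0,0,0],[0,0,0]],"translation":[[0,0,0],[0,0,0],[0,0,0],[0,0,0],[0,0,0],[0,0,0],[0,0,0],[0,0,0]],"fingers":[4,4,4,4,4,4,4,4]}' 40
python3 -c "
from h import *
need([.5858,-.3399,.15],131.4)"
```

```text
time: 3.65
ee_pos: [0.5877, -0.3414, 0.0272]
eef_rot: [-0.0, 0.414, 0.91, 0.0]
wrist_force: [0.4, 0.0, -0.1]
gripper_width: 0.0702
grip_force: 0.0
time: 4.45
ee_pos: [0.5873, -0.3426, 0.0282]
eef_rot: [0.0, 0.415, 0.91, -0.001]
wrist_force: [-3.9, -1.3, 6.2]
gripper_width: 0.0436
grip_force: 40.0
t 4.45 pos [ 0.5873 -0.3426  0.0282] F [-3.93 -1.27  6.22] M [-0.42  0.86  0.04] w 0.0436 g 40.0
shift cm [  0.29   0.05 -12.18] turn deg [-0.06  0.04 -0.4 ]
```

```bash
python3 -m pendant '{"dr":[[0,0,0],[0,0,0],[0,0,0],[0,0,0],[0,0,0],[0,0,0]],"translation":[[0,0,0],[0,0,0],[0,0,0],[0.2,0,0.5],[0,0,0],[0,0,0]],"fingers":[6,6,6,6,6,6]}'
python3 -c "
from h import *
need([.5858,-.3399,.021],131.4)"
python3 -m pendant '{"dr":[[0,0,0],[0,0,0],[0,0,0],[0,0,0],[0,0,0],[0,0,0],[0,0,0]],"translation":[[0,0,0],[0,0,0],[0,0,0],[0,0,0],[0,0,0],[0,0,0],[0,0,0]],"fingers":[4,4,4,4,4,4,4]}' 40
python3 -c "
from h import *
need([.5858,-.3399,.15],131.4)"
```

```text
time: 5.05
ee_pos: [0.5862, -0.3397, 0.0222]
eef_rot: [-0.0, 0.414, 0.91, 0.0]
wrist_force: [0.3, -0.1, -1.0]
gripper_width: 0.0599
grip_force: 0.0
t 5.05 pos [ 0.5862 -0.3397  0.0222] F [ 0.34 -0.1  -0.96] M [ 0.01 -0.19  0.02] w 0.0599 g 0.0
shift cm [ 0.01 -0.05  0.12] turn deg [-0.01 -0.03 -0.34]
time: 5.75
ee_pos: [0.5862, -0.3403, 0.0227]
eef_rot: [-0.0, 0.414, 0.91, -0.0]
wrist_force: [-2.9, -1.8, 1.2]
gripper_width: 0.0439
grip_force: 40.0
t 5.75 pos [ 0.5862 -0.3403  0.0227] F [-2.86 -1.75  1.24] M [-0.3   0.49 -0.  ] w 0.0439 g 40.0
shift cm [  0.06  -0.   -12.73] turn deg [-0.03  0.01 -0.37]
```

```bash
python3 -m pendant '{"dr":[[0,0,0],[0,0,0],[0,0,0],[0,0,0],[0,0,0],[0,0,0]],"translation":[[0,0,-1],[0,0,-3],[0,0,-4],[0,0,-4],[0,0,-1],[0,0,0]],"fingers":[4,4,4,4,4,4]}'
python3 -m pendant '{"dr":[[0,0,-3],[0,0,-6],[0,0,-6],[0,0,-6],[0,0,0],[0,0,0],[0,0,0]],"translation":[[0,0,0],[0,0,0],[0,0,0],[0,0,0],[0,0,0],[0,0,0],[0,0,0]],"fingers":[4,4,4,4,4,4,4]}'
python3 -c "
from h import *
need([.4777,.0673,.15],152.1)"
```

```text
time: 6.35
ee_pos: [0.5874, -0.3399, 0.1542]
eef_rot: [0.002, 0.414, 0.91, 0.0]
wrist_force: [-0.1, 0.3, -4.7]
gripper_width: 0.0434
grip_force: 40.0
time: 7.05
ee_pos: [0.586, -0.3397, 0.1515]
eef_rot: [-0.001, 0.243, 0.97, 0.0]
wrist_force: [-0.3, -0.2, -5.3]
gripper_width: 0.0437
grip_force: 40.0
t 7.05 pos [ 0.586  -0.3397  0.1515] F [-0.26 -0.23 -5.32] M [-0.   -0.11 -0.01] w 0.0437 g 40.0
shift cm [28.72 30.81  0.19] turn deg [ 0.   -0.08 -0.18]
```

```bash
python3 -m pendant '{"dr":[[0,0,0],[0,0,0],[0,0,0],[0,0,0],[0,0,0],[0,0,0],[0,0,0],[0,0,0]],"translation":[[1.5,1.5,0],[2.5,2.5,0],[3.2,3.2,0],[3.2,3.2,0],[3.2,3.2,0],[3.2,3.2,0],[3.2,3.2,0],[3.2,3.2,0]],"fingers":[4,4,4,4,4,4,4,4]}'
python3 -m pendant '{"dr":[[0,0,0],[0,0,0],[0,0,0],[0,4,0],[0,5,0],[0,5,0],[0,3,0],[0,0,0]],"translation":[[3.2,3.2,0],[2.5,2.8,0],[1.0,1.6,0],[0,0,0],[0,0,0],[0,0,0],[0,0,0],[0,0,0]],"fingers":[4,4,4,4,4,4,4,4]}'
python3 - <<'E'
from h import *
need([.4777,.0673,.15],152.1,17);print(np.round(tool()[0]['joint_pos'],2))
from plant import snapshot
for n in("top","side"):
    s=snapshot(n);np.savez(f'pics/{n}2.npz',**s)
    c=s['image'][150:270,190:350] if n=="top" else s['image'][130:280,200:400]
    cv2.imwrite(f'pics/{n}2.png',cv2.resize(c,(800,600))[:,:,::-1])
E
```

```text
time: 7.85
ee_pos: [0.4894, -0.0246, 0.1526]
eef_rot: [0.0, 0.242, 0.97, -0.0]
wrist_force: [1.3, 1.0, -4.7]
gripper_width: 0.0437
grip_force: 40.0
time: 8.65
ee_pos: [0.4673, 0.0713, 0.1517]
eef_rot: [-0.144, 0.24, 0.959, 0.036]
wrist_force: [1.2, -0.3, -4.1]
gripper_width: 0.0436
grip_force: 40.0
t 8.65 pos [0.4673 0.0713 0.1517] F [ 1.16 -0.3  -4.09] M [-0.27 -0.74  0.01] w 0.0436 g 40.0
shift cm [-1.11  0.13 -0.16] turn deg [ 0.05 -0.1  -0.24]
[ 0.48  0.34 -0.71  1.72  0.02  1.39  0.84]
```

View pics/side2.png

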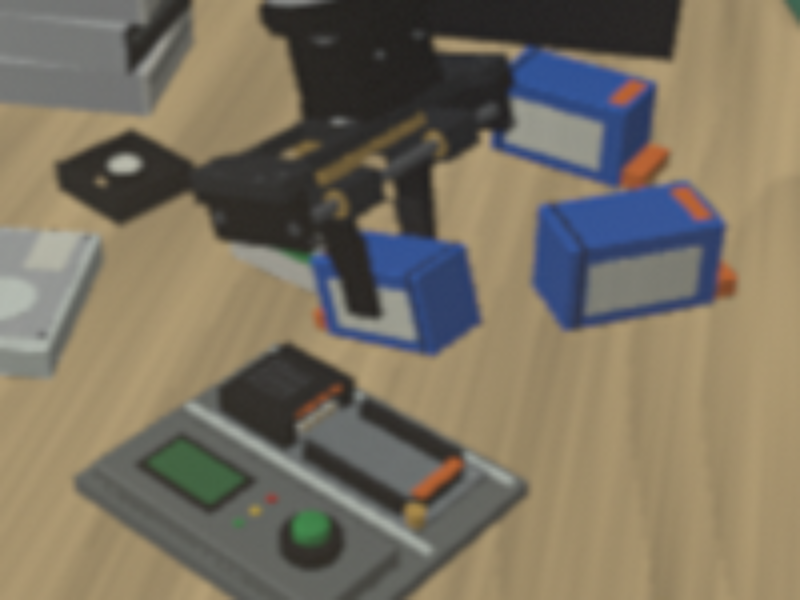

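The pack is gripped and pitched with the tongue down. The tongue shows at crop (322,318) and the pocket is below it. I check the in-hand pose and camera biases from the clouds, in the tool frame.

```bash
python3 - <<'E'
from h import *
o,x,r=tool()
for n in("side2","top2"):
    s=load(n);P=cloud(s);Q=r.inv().apply((P-x).reshape(-1,3)).reshape(P.shape)*1000
    hsv=cv2.cvtColor(s["image"],cv2.COLOR_RGB2HSV)
    B=cv2.inRange(hsv,(105,100,40),(132,255,255))>0;O=cv2.inRange(hsv,(3,110,90),(16,255,255))>0
    near=(abs(Q)<[75,40,45]).all(-1)
    q=Q[B&near];print(n,len(q),"pct",np.percentile(q,[2,50,98],axis=0).round(1).tolist())
    for nm,ax,c in(("side",1,22),("top",2,-27.5),("heel",0,42)):
        m=abs(q[:,ax]-c)<5;f=q[m]
        # exclude edge points: keep those whose other coords are inside
        oth=[i for i in range(3) if i!=ax]
        for i in oth: 
            if len(f)>10: a,b=np.percentile(f[:,i],[12,88]);f=f[(f[:,i]>a)&(f[:,i]<b)]
        if len(f)>8:
            A=np.c_[f[:,oth],np.ones(len(f))];k=np.linalg.lstsq(A,f[:,ax],rcond=None)[0];print("  ",nm,len(f),"med",np.median(f[:,ax]).round(2),"slopes deg",np.degrees(k[:2]).round(1))
    q=Q[O&near];print("  orange",len(q),q.min(0).round(1) if len(q) else"",q.max(0).round(1) if len(q) else"")
    # silhouettes of tester marks: orange strips at known heights, sub-pixel centroid, tester frame (yaw -27.9)
    ex,ey=np.array([.8838,-.4679]),np.array([.4679,.8838])
s=load("top0")
for nm in("top0","side0"):
    s=load(nm);P=cloud(s)
    for m,st,c in comps(s,(3,90,80),(18,255,255),4):
        w=ray(s,c,.034)[:2]*1000
        if np.hypot(*(w-[480,65]))<75:
            a=ray(s,c,.040)[:2]*1000;print(nm,st[4],c.round(1),"h34:",(w@ex).round(1),(w@ey).round(1),"h40:",(a@ex).round(1),(a@ey).round(1))
E
```

```text
side2 585 pct [[-36.0, -19.0, -30.1], [35.9, 8.1, -20.1], [42.1, 24.0, 16.4]]
   side 112 med 22.33 slopes deg [-0.7  1. ]
   top 152 med -28.95 slopes deg [1.1 0.5]
   heel 162 med 40.56 slopes deg [-0.1  0.4]
  orange 14 [-57.3  14.5   5.4] [-41.1  23.2  19.8]
top2 271 pct [[-6.6, -19.5, -30.5], [25.3, 2.2, -26.4], [40.8, 20.5, -3.3]]
   side 13 med 19.79 slopes deg [-2.  -2.9]
   top 136 med -26.78 slopes deg [-1.4 -0. ]
   heel 33 med 39.81 slopes deg [-0.4  4.6]
  orange 0  
top0 31 [274. 210.] h34: 444.0 284.5 h40: 443.0 283.8
top0 56 [253.4 240.1] h34: 343.3 284.7 h40: 342.9 283.9
side0 31 [279.5 229.6] h34: 447.9 274.6 h40: 442.9 280.0
side0 62 [308.9 249.2] h34: 344.0 282.7 h40: 340.0 288.0
```

```bash
python3 - <<'E'
from h import *
need([.4731,.0688,.083],152.1,17)
E
```

```text
t 8.75 pos [0.4667 0.0725 0.1523] F [-0.84  0.82 -3.76] M [-0.18 -0.68  0.02] w 0.0436 g 40.0
shift cm [-2.73 -0.03  6.42] turn deg [ 0.03  0.07 -0.08]
```

```bash
python3 -m pendant '{"dr":[[0,0,0],[0,0,0],[0,0,0],[0,0,0],[0,0,0],[0,0,0],[0,0,0],[0,0,0]],"translation":[[-0.4,0,1],[-0.8,0,2],[-0.8,0,1.8],[-0.5,0,1.2],[-0.2,0,0.4],[0,0,0],[0,0,0],[0,0,0]],"fingers":[4,4,4,4,4,4,4,4]}'
python3 - <<'E'
from h import *
need([.4731,.0688,.063],152.1,17)
from plant import snapshot
o,x,r=tool()
for n in("top","side"):
    s=snapshot(n);np.savez(f'pics/{n}3.npz',**s)
    c=s['image'][160:265,200:340] if n=="top" else s['image'][185:290,220:360]
    cv2.imwrite(f'pics/{n}3.png',cv2.resize(c,(800,600),interpolation=2)[:,:,::-1])
E
```

```text
time: 9.55
ee_pos: [0.4734, 0.069, 0.0842]
eef_rot: [-0.143, 0.239, 0.96, 0.036]
wrist_force: [0.1, 0.4, -3.7]
gripper_width: 0.0438
grip_force: 40.0
t 9.55 pos [0.4734 0.069  0.0842] F [ 0.15  0.39 -3.69] M [-0.23 -0.65  0.01] w 0.0438 g 40.0
shift cm [-0.6  -0.04  2.03] turn deg [ 0.04  0.08 -0.04]
```

View pics/side3.png

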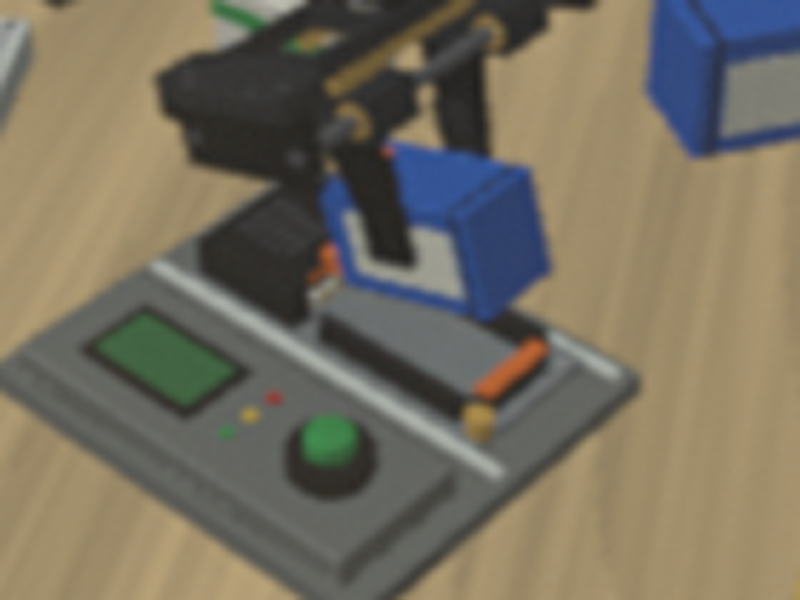

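The pack hovers tilted above the pocket, with its tongue at crop (330,260) just behind the lip and laterally centred. I descend in feel steps.

```bash
python3 -m pendant '{"dr":[[0,0,0],[0,0,0],[0,0,0],[0,0,0],[0,0,0],[0,0,0]],"translation":[[-0.12,0,0.38],[-0.12,0,0.38],[-0.12,0,0.38],[-0.09,0,0.28],[0,0,0],[0,0,0]],"fingers":[4,4,4,4,4,4]}'
python3 -c "
from h import *
need([.4731,.0688,.0594],152.1,17)"
python3 -m pendant '{"dr":[[0,0,0],[0,0,0],[0,0,0],[0,0,0],[0,0,0],[0,0,0]],"translation":[[-0.06,0,0.19],[-0.06,0,0.19],[-0.06,0,0.19],[-0.06,0,0.19],[0,0,0],[0,0,0]],"fingers":[4,4,4,4,4,4]}'
python3 -c "
from h import *
need([.4731,.0688,.0594],152.1,17)"
```

```text
time: 10.25
ee_pos: [0.4731, 0.0689, 0.0685]
eef_rot: [-0.143, 0.239, 0.96, 0.036]
wrist_force: [0.5, 0.1, -4.6]
gripper_width: 0.044
grip_force: 40.0
t 10.25 pos [0.4731 0.0689 0.0685] F [ 0.49  0.08 -4.62] M [-0.18 -0.74 -0.03] w 0.044 g 40.0
shift cm [-0.28 -0.01  0.87] turn deg [ 0.01 -0.01 -0.04]
time: 10.85
ee_pos: [0.4731, 0.0688, 0.0605]
eef_rot: [-0.143, 0.239, 0.96, 0.036]
wrist_force: [0.1, 0.4, -5.4]
gripper_width: 0.0439
grip_force: 40.0
t 10.85 pos [0.4731 0.0688 0.0605] F [ 0.11  0.36 -5.42] M [-0.27 -0.72 -0.01] w 0.0439 g 40.0
shift cm [-0.04 -0.    0.11] turn deg [ 0.01 -0.   -0.05]
```

```bash
for i in 1; do python3 -m pendant '{"dr":[[0,0,0],[0,0,0],[0,0,0]],"translation":[[-0.03,0,0.1],[0,0,0],[0,0,0]],"fingers":[4,4,4]}'; python3 -m pendant '{"dr":[[0,0,0],[0,0,0],[0,0,0]],"translation":[[-0.03,0,0.1],[0,0,0],[0,0,0]],"fingers":[4,4,4]}'; python3 -m pendant '{"dr":[[0,0,0],[0,0,0],[0,0,0]],"translation":[[-0.015,0,0.05],[0,0,0],[0,0,0]],"fingers":[4,4,4]}';done
```

```text
time: 11.15
ee_pos: [0.4731, 0.0688, 0.0595]
eef_rot: [-0.143, 0.239, 0.96, 0.036]
wrist_force: [-0.7, 0.4, -4.3]
gripper_width: 0.0436
grip_force: 40.0
time: 11.45
ee_pos: [0.4731, 0.0688, 0.0585]
eef_rot: [-0.143, 0.239, 0.96, 0.036]
wrist_force: [0.4, 0.4, -3.3]
gripper_width: 0.0437
grip_force: 40.0
time: 11.75
ee_pos: [0.4732, 0.0688, 0.058]
eef_rot: [-0.143, 0.239, 0.96, 0.036]
wrist_force: [0.0, 0.7, -4.0]
gripper_width: 0.0439
grip_force: 40.0
```

```bash
for i in 1; do python3 -m pendant '{"dr":[[0,0,0],[0,0,0],[0,0,0]],"translation":[[-0.015,0,0.05],[0,0,0],[0,0,0]],"fingers":[4,4,4]}'; python3 -m pendant '{"dr":[[0,0,0],[0,0,0],[0,0,0]],"translation":[[-0.015,0,0.05],[0,0,0],[0,0,0]],"fingers":[4,4,4]}'; done | grep -E "pos|force"; python3 -c "
from h import *
need([.4731,.0688,.0580],152.1,17)"
```

```text
ee_pos: [0.4731, 0.0689, 0.0577]
wrist_force: [-2.0, 0.2, 1.9]
grip_force: 40.0
ee_pos: [0.473, 0.069, 0.0575]
wrist_force: [-4.3, -0.9, 6.6]
grip_force: 40.0
t 12.35 pos [0.473  0.069  0.0575] F [-4.29 -0.87  6.65] M [-0.21  0.58  0.01] w 0.0441 g 40.0
shift cm [-0.   -0.02 -0.06] turn deg [ 0.   -0.01 -0.04]
```

```bash
cat > f.py <<'E'
from h import *
o,x,r=tool();F=np.array(o["wrist_force"]);ex=np.array([.8838,-.4679]);ey=np.array([.4679,.8838])
p=np.degrees(np.arcsin(np.clip((r.apply([1,0,0]))[2],-1,1)))
toe=x+r.apply([-.0572,0,.0227])
print("t%.2f along %.2f lat %.2f z %.2f pitch %.2f toe along %.2f z %.2f | Fa %.1f Fl %.1f Fz %.1f My %.2f"%(o["time"],x[:2]@ex*1e3,x[:2]@ey*1e3,x[2]*1e3,p,toe[:2]@ex*1e3,toe[2]*1e3,F[:2]@ex,F[:2]@ey,F[2],np.array(o["torque"])[:2]@ey))
E
P="python3 -m pendant"
$P '{"dr":[[0,0,0],[0,0,0],[0,0,0]],"translation":[[0.024,0,-0.08],[0,0,0],[0,0,0]],"fingers":[4,4,4]}'>/dev/null; python3 f.py
$P '{"dr":[[0,0,0],[0,0,0],[0,0,0],[0,0,0]],"translation":[[-0.19,0,-0.06],[-0.19,0,-0.06],[0,0,0],[0,0,0]],"fingers":[4,4,4,4]}'>/dev/null; python3 f.py
$P '{"dr":[[0,0,0],[0,0,0],[0,0,0]],"translation":[[-0.1,0,-0.03],[0,0,0],[0,0,0]],"fingers":[4,4,4]}'>/dev/null; python3 f.py
```

```text
t12.65 along 385.90 lat 282.25 z 57.72 pitch 17.00 toe along 433.96 z 19.29 | Fa -1.4 Fl -0.8 Fz 1.0 My -0.15
t13.05 along 390.00 lat 282.34 z 57.74 pitch 16.99 toe along 438.07 z 19.32 | Fa -3.3 Fl 1.0 Fz 1.0 My 0.13
t13.35 along 390.97 lat 282.24 z 57.75 pitch 16.99 toe along 439.04 z 19.33 | Fa -3.2 Fl 0.9 Fz 1.5 My 0.28
```

```bash
P="python3 -m pendant"
$P '{"dr":[[0,0,0],[0,0,0],[0,0,0]],"translation":[[0.015,0,-0.05],[0,0,0],[0,0,0]],"fingers":[4,4,4]}'>/dev/null; python3 f.py
$P '{"dr":[[0,0,0],[0,0,0],[0,0,0]],"translation":[[-0.1,0,-0.03],[0,0,0],[0,0,0]],"fingers":[4,4,4]}'>/dev/null; python3 f.py
$P '{"dr":[[0,0,0],[0,0,0],[0,0,0]],"translation":[[-0.1,0,-0.03],[0,0,0],[0,0,0]],"fingers":[4,4,4]}'>/dev/null; python3 f.py
```

```text
t13.65 along 391.26 lat 281.92 z 58.07 pitch 16.97 toe along 439.35 z 19.66 | Fa -0.4 Fl 0.6 Fz -4.7 My -0.57
t13.95 along 391.91 lat 281.94 z 58.14 pitch 17.02 toe along 439.96 z 19.69 | Fa -2.3 Fl 0.0 Fz -4.7 My -0.19
t14.25 along 392.85 lat 282.00 z 58.17 pitch 17.03 toe along 440.89 z 19.72 | Fa -2.6 Fl -1.5 Fz -5.1 My -0.06
```

```bash
P="python3 -m pendant"
for i in 1; do
$P '{"dr":[[0,0,0],[0,0,0],[0,0,0]],"translation":[[-0.1,0,-0.03],[0,0,0],[0,0,0]],"fingers":[4,4,4]}'>/dev/null; python3 f.py
$P '{"dr":[[0,0,0],[0,0,0],[0,0,0]],"translation":[[-0.1,0,-0.03],[0,0,0],[0,0,0]],"fingers":[4,4,4]}'>/dev/null; python3 f.py
$P '{"dr":[[0,0,0],[0,0,0]],"translation":[[0,0,0],[0,0,0]],"fingers":[4,4]}'>/dev/null; python3 f.py
done
```

```text
t14.55 along 393.90 lat 282.04 z 58.21 pitch 17.02 toe along 441.95 z 19.76 | Fa -4.0 Fl -1.7 Fz -3.7 My 0.26
t14.85 along 394.92 lat 282.04 z 58.22 pitch 17.03 toe along 442.96 z 19.77 | Fa -4.5 Fl -1.5 Fz -4.4 My 0.45
t15.05 along 394.95 lat 282.04 z 58.24 pitch 17.02 toe along 443.00 z 19.78 | Fa -4.8 Fl -2.0 Fz -3.7 My 0.46
```

```bash
P="python3 -m pendant"
$P '{"dr":[[0,0,0],[0,0,0],[0,0,0],[0,0,0]],"translation":[[-0.12,0,-0.037],[0,0,0],[0,0,0],[0,0,0]],"fingers":[4,4,4,4]}'>/dev/null; python3 f.py
$P '{"dr":[[0,-2,0],[0,-2,0],[0,0,0],[0,0,0]],"translation":[[0.076,0,0.2],[0.076,0,0.2],[0,0,0],[0,0,0]],"fingers":[4,4,4,4]}'>/dev/null; python3 f.py
$P '{"dr":[[0,-2,0],[0,0,0],[0,0,0],[0,0,0]],"translation":[[0.076,0,0.2],[0,0,0],[0,0,0],[0,0,0]],"fingers":[4,4,4,4]}'>/dev/null; python3 f.py
```

```text
t15.45 along 395.97 lat 282.02 z 58.25 pitch 17.05 toe along 444.01 z 19.78 | Fa -6.1 Fl -1.8 Fz -2.5 My 0.62
t15.85 along 393.28 lat 282.36 z 54.91 pitch 13.02 toe along 443.90 z 19.91 | Fa -4.7 Fl -0.3 Fz -3.5 My 0.66
t16.25 along 392.49 lat 282.48 z 53.10 pitch 11.03 toe along 444.30 z 19.88 | Fa -4.7 Fl 0.4 Fz -4.1 My 0.82
```

```bash
P="python3 -m pendant"; Z='{"dr":[[0,0,0]],"translation":[[0,0,0]],"fingers":[4]}'
for i in 1 2 3 4 5; do $P '{"dr":[[0,0,0]],"translation":[[0,0,0]],"fingers":[4]}'>/dev/null; python3 f.py; done
$P '{"dr":[[0,0,0],[0,0,0],[0,0,0]],"translation":[[-0.05,0,-0.01],[0,0,0],[0,0,0]],"fingers":[4,4,4]}'>/dev/null
for i in 1 2 3 4 5; do $P '{"dr":[[0,0,0]],"translation":[[0,0,0]],"fingers":[4]}'>/dev/null; python3 f.py; done
```

```text
t16.35 along 392.58 lat 282.52 z 53.12 pitch 11.02 toe along 444.38 z 19.90 | Fa -5.6 Fl -0.3 Fz -4.4 My 0.75
t16.45 along 392.57 lat 282.51 z 53.10 pitch 11.03 toe along 444.38 z 19.88 | Fa -5.5 Fl -0.0 Fz -3.4 My 0.83
t16.55 along 392.57 lat 282.53 z 53.09 pitch 11.03 toe along 444.37 z 19.87 | Fa -5.9 Fl 0.7 Fz -3.6 My 0.80
t16.65 along 392.59 lat 282.49 z 53.09 pitch 11.03 toe along 444.40 z 19.87 | Fa -6.4 Fl 0.4 Fz -3.4 My 0.79
t16.75 along 392.55 lat 282.50 z 53.11 pitch 11.03 toe along 444.35 z 19.89 | Fa -5.1 Fl 0.8 Fz -4.1 My 0.79
t17.15 along 393.04 lat 282.54 z 53.13 pitch 11.03 toe along 444.84 z 19.90 | Fa -5.2 Fl 0.4 Fz -3.3 My 0.87
t17.25 along 393.00 lat 282.51 z 53.08 pitch 11.04 toe along 444.80 z 19.85 | Fa -5.0 Fl 0.3 Fz -4.4 My 0.81
t17.35 along 393.02 lat 282.50 z 53.10 pitch 11.03 toe along 444.82 z 19.87 | Fa -6.0 Fl -0.6 Fz -4.3 My 0.84
t17.45 along 393.00 lat 282.50 z 53.09 pitch 11.04 toe along 444.80 z 19.86 | Fa -4.9 Fl 0.6 Fz -3.8 My 0.84
t17.55 along 393.01 lat 282.52 z 53.11 pitch 11.03 toe along 444.81 z 19.88 | Fa -4.9 Fl 0.9 Fz -4.6 My 0.79
```

```bash
P="python3 -m pendant"
$P '{"dr":[[0,0,0],[0,-2,0],[0,0,0],[0,0,0]],"translation":[[-0.06,0,-0.01],[0.076,0,0.2],[0,0,0],[0,0,0]],"fingers":[4,4,4,4]}'>/dev/null; python3 f.py
$P '{"dr":[[0,-1,0],[0,0,0],[0,0,0]],"translation":[[0.039,0,0.1],[0,0,0],[0,0,0]],"fingers":[4,4,4]}'>/dev/null; python3 f.py
$P '{"dr":[[0,-1,0],[0,0,0],[0,0,0]],"translation":[[0.039,0,0.1],[0,0,0],[0,0,0]],"fingers":[4,4,4]}'>/dev/null; python3 f.py
$P '{"dr":[[0,-1,0],[0,0,0],[0,0,0]],"translation":[[0.039,0,0.1],[0,0,0],[0,0,0]],"fingers":[4,4,4]}'>/dev/null; python3 f.py
```

```text
t17.95 along 392.24 lat 282.48 z 51.30 pitch 9.03 toe along 445.17 z 19.90 | Fa -6.0 Fl 0.3 Fz -4.6 My 1.02
t18.25 along 391.91 lat 282.47 z 50.35 pitch 8.02 toe along 445.39 z 19.89 | Fa -5.6 Fl 0.8 Fz -4.3 My 1.04
t18.55 along 391.59 lat 282.46 z 49.40 pitch 7.01 toe along 445.59 z 19.89 | Fa -5.0 Fl 1.4 Fz -6.6 My 0.78
t18.85 along 391.23 lat 282.45 z 48.48 pitch 6.00 toe along 445.74 z 19.93 | Fa -3.0 Fl 2.7 Fz -6.7 My 0.51
```

```bash
cat > g.py <<'E'
from h import *
import sys
from plant import snapshot
o,x,r=tool()
for n in("side","top"):
    s=snapshot(n);np.savez(f'pics/{n}_{sys.argv[1]}.npz',**s);P=cloud(s);Q=r.inv().apply((P-x).reshape(-1,3)).reshape(P.shape)*1000
    hsv=cv2.cvtColor(s["image"],cv2.COLOR_RGB2HSV)
    B=cv2.inRange(hsv,(105,100,40),(132,255,255))>0
    q=Q[B&(abs(Q)<[75,40,45]).all(-1)]
    for nm,ax,c in(("side",1,22),("top",2,-27.5),("heel",0,42)):
        f=q[abs(q[:,ax]-c)<5];oth=[i for i in range(3) if i!=ax]
        for i in oth:
            if len(f)>10: a,b=np.percentile(f[:,i],[12,88]);f=f[(f[:,i]>a)&(f[:,i]<b)]
        if len(f)>8:
            k=np.linalg.lstsq(np.c_[f[:,oth],np.ones(len(f))],f[:,ax],rcond=None)[0];print(n,nm,len(f),"med",np.median(f[:,ax]).round(2),"slopes",np.degrees(k[:2]).round(1))
s=load(f"side_{sys.argv[1]}");cv2.imwrite(f'pics/v_{sys.argv[1]}.png',cv2.resize(s['image'][195:290,225:352],(800,600),interpolation=2)[:,:,::-1])
E
python3 g.py a; python3 f.py
```

```text
side side 72 med 22.45 slopes [-2.3  0.7]
side top 146 med -29.13 slopes [0.4 1.1]
side heel 114 med 41.09 slopes [-0.4 -0.3]
top side 9 med 18.96 slopes [  6.1 -58.9]
top top 20 med -27.28 slopes [-11.1   5.9]
t18.95 along 391.23 lat 282.41 z 48.49 pitch 6.01 toe along 445.75 z 19.93 | Fa -3.2 Fl 2.9 Fz -6.6 My 0.54
```

View pics/v_a.png

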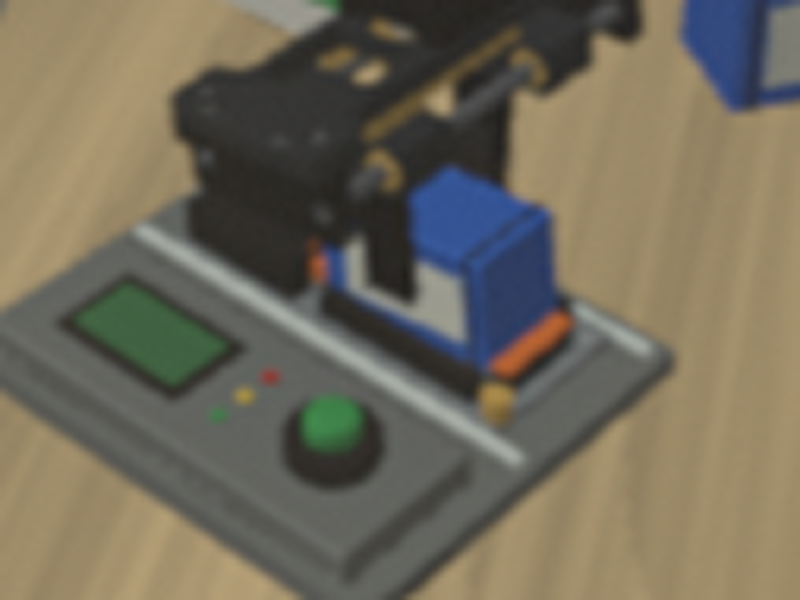

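The pack sits in the pocket with its heel just at the orange wall, at crop (535,345). It is grazing the wall, so I ease it forward slightly.

```bash
P="python3 -m pendant"
$P '{"dr":[[0,0,0],[0,0,0],[0,0,0]],"translation":[[-0.04,0,-0.004],[0,0,0],[0,0,0]],"fingers":[4,4,4]}'>/dev/null; python3 f.py
$P '{"dr":[[0,0,0],[0,0,0],[0,0,0]],"translation":[[-0.04,0,-0.004],[0,0,0],[0,0,0]],"fingers":[4,4,4]}'>/dev/null; python3 f.py
$P '{"dr":[[0,0,0],[0,0,0],[0,0,0]],"translation":[[0,0,0],[0,0,0],[0,0,0]],"fingers":[4,4,4]}'>/dev/null; python3 f.py
```

```text
t19.25 along 391.27 lat 282.38 z 48.50 pitch 6.03 toe along 445.77 z 19.91 | Fa -5.6 Fl 2.4 Fz -5.5 My 0.90
t19.55 along 391.44 lat 282.37 z 48.53 pitch 6.05 toe along 445.93 z 19.92 | Fa -5.9 Fl 2.6 Fz -3.5 My 1.13
t19.85 along 391.39 lat 282.39 z 48.52 pitch 6.06 toe along 445.87 z 19.91 | Fa -6.8 Fl 1.9 Fz -4.4 My 1.15
```

```bash
P="python3 -m pendant"
for i in 1 2; do
$P '{"dr":[[0,-1,0],[0,0,0],[0,0,0]],"translation":[[0.036,0,0.1],[0,0,0],[0,0,0]],"fingers":[4,4,4]}'>/dev/null; python3 f.py; done
```

```text
t20.15 along 391.01 lat 282.33 z 47.57 pitch 5.04 toe along 446.00 z 19.93 | Fa -5.9 Fl 2.8 Fz -4.5 My 1.16
t20.45 along 390.68 lat 282.25 z 46.61 pitch 4.04 toe along 446.14 z 19.93 | Fa -5.6 Fl 0.6 Fz -5.1 My 1.12
```

```bash
P="python3 -m pendant"
for i in 1 2; do
$P '{"dr":[[0,-1,0],[0,0,0],[0,0,0]],"translation":[[0.036,0,0.1],[0,0,0],[0,0,0]],"fingers":[4,4,4]}'>/dev/null; python3 f.py; done
python3 g.py b
```

```text
t20.75 along 390.32 lat 282.20 z 45.62 pitch 3.04 toe along 446.24 z 19.92 | Fa -6.1 Fl 1.8 Fz -4.4 My 1.17
t21.05 along 389.97 lat 282.20 z 44.66 pitch 2.04 toe along 446.32 z 19.94 | Fa -5.8 Fl 1.7 Fz -4.5 My 1.17
side side 56 med 21.93 slopes [-0.7  2.6]
side top 142 med -29.11 slopes [ 0.7 -0.1]
side heel 90 med 40.82 slopes [-0.5  0.3]
```

Steady forces. I finish rocking and lower it to the floor.

```bash
P="python3 -m pendant"
for i in 1 2; do
$P '{"dr":[[0,-1,0],[0,0,0],[0,0,0]],"translation":[[0.036,0,0.1],[0,0,0],[0,0,0]],"fingers":[4,4,4]}'>/dev/null; python3 f.py; done
for i in 1 2; do $P '{"dr":[[0,0,0],[0,0,0],[0,0,0]],"translation":[[0,0,0.04],[0,0,0],[0,0,0]],"fingers":[4,4,4]}'>/dev/null; python3 f.py; done
```

```text
t21.45 along 389.62 lat 282.22 z 43.68 pitch 1.04 toe along 446.39 z 19.94 | Fa -6.1 Fl 1.5 Fz -4.1 My 1.20
t21.75 along 389.33 lat 282.26 z 42.74 pitch 0.04 toe along 446.51 z 20.00 | Fa -5.3 Fl 1.7 Fz -4.2 My 1.26
t22.05 along 389.25 lat 282.24 z 42.56 pitch 0.06 toe along 446.43 z 19.81 | Fa -7.4 Fl 0.9 Fz 1.3 My 1.59
t22.35 along 389.24 lat 282.26 z 42.53 pitch 0.05 toe along 446.42 z 19.78 | Fa -10.0 Fl -1.0 Fz 6.2 My 2.06
```

```bash
P="python3 -m pendant"
$P '{"dr":[[0,0,0],[0,0,0]],"translation":[[0,0,-0.04],[0,0,0]],"fingers":[4,4]}'>/dev/null; python3 f.py
$P '{"dr":[[0,0,0],[0,0,0],[0,0,0],[0,0,0],[0,0,0],[0,0,0]],"translation":[[0,0,0],[0,0,0],[0,0,0],[0,0,0],[0,0,0],[0,0,0]],"fingers":[4.6,5,5.4,5.8,5.8,5.8]}'; python3 f.py
$P '{"dr":[[0,0,0],[0,0,0],[0,0,0],[0,0,0],[0,0,0],[0,0,0]],"translation":[[0,0,-0.5],[0,0,-2],[0,0,-3],[0,0,-3],[0,0,-1],[0,0,0]],"fingers":[5.8,5.8,5.8,5.8,5.8,5.8]}'; python3 f.py
python3 - <<'E'
from h import *
from plant import snapshot
ex,ey=np.array([.8838,-.4679]),np.array([.4679,.8838])
for n in("side","top"):
    s=snapshot(n);np.savez(f'pics/{n}_c.npz',**s);P=cloud(s)*1000
    B=cv2.inRange(cv2.cvtColor(s["image"],cv2.COLOR_RGB2HSV),(105,100,40),(132,255,255))>0
    T=np.stack([P[...,:2]@ex,P[...,:2]@ey,P[...,2]],-1)
    q=T[B&(abs(T-[390,282,55])<[65,40,30]).all(-1)]
    t=q[q[:,2]>64]
    if len(t)<10: continue
    for i in(0,1):
        a,b=np.percentile(t[:,i],[8,92]);t=t[(t[:,i]>a)&(t[:,i]<b)]
    k=np.linalg.lstsq(np.c_[t[:,:2]-[385,282],np.ones(len(t))],t[:,2],rcond=None)[0];print(n,len(t),"top z",k[2].round(2),"slopes deg along,lat",np.degrees(k[:2]).round(2))
    print(np.percentile(q,[1,99],axis=0).round(1).tolist())
s=load("side_c");cv2.imwrite('pics/v_c.png',cv2.resize(s['image'][195:290,225:352],(800,600),interpolation=2)[:,:,::-1])
need([.4965,.1644,.13],152.1)
E
```

```text
t22.55 along 389.24 lat 282.23 z 42.56 pitch 0.06 toe along 446.42 z 19.80 | Fa -7.1 Fl 0.9 Fz 2.0 My 1.59
time: 23.15
ee_pos: [0.4762, 0.0671, 0.0423]
eef_rot: [0.0, 0.242, 0.97, -0.0]
wrist_force: [0.4, -0.6, -0.4]
gripper_width: 0.0575
grip_force: 0.0
t23.15 along 389.50 lat 282.15 z 42.26 pitch -0.02 toe along 446.70 z 19.57 | Fa 0.6 Fl -0.4 Fz -0.4 My -0.14
time: 23.75
ee_pos: [0.477, 0.0673, 0.1386]
eef_rot: [0.001, 0.242, 0.97, 0.0]
wrist_force: [-0.3, -0.4, 0.3]
gripper_width: 0.058
grip_force: 0.0
t23.75 along 390.13 lat 282.64 z 138.59 pitch -0.16 toe along 447.40 z 116.05 | Fa -0.0 Fl -0.5 Fz 0.3 My -0.10
side 283 top z 71.6 slopes deg along,lat [ 0.31 -2.39]
[[347.1, 263.4, 35.8], [428.6, 306.8, 73.9]]
t 23.85 pos [0.4757 0.067  0.1364] F [-0.15 -0.49 -0.71] M [ 0.02 -0.15  0.02] w 0.0577 g 0.0
shift cm [2.73 9.58 0.64] turn deg [-0.04 -0.03 -0.06]
```

View pics/v_c.png

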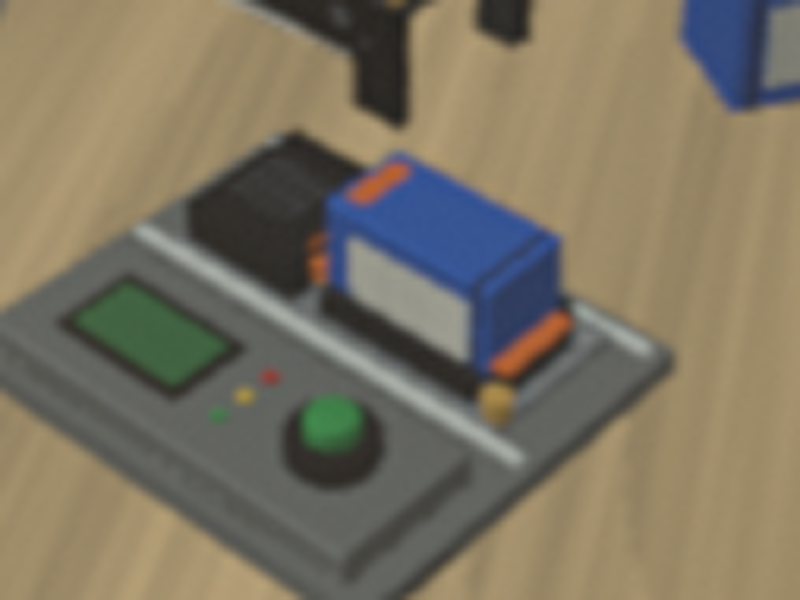

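The pack lies flat in the pocket with its tongue under the lip and its heel inside the orange wall. Next is the start button.

```bash
P="python3 -m pendant"
$P '{"dr":[[0,0,0],[0,0,0],[0,0,0],[0,0,0],[0,0,0],[0,0,0],[0,0,0]],"translation":[[0.7,2.4,0],[0.7,2.4,0],[0.7,2.4,0],[0.6,2.4,0],[0,0,0],[0,0,0],[0,0,0]],"fingers":[0,0,0,0,0,0,0]}' 20 >/dev/null
$P '{"dr":[[0,0,0],[0,0,0],[0,0,0],[0,0,0],[0,0,0]],"translation":[[0,0,2],[0,0,3],[0,0,2],[0,0,0],[0,0,0]],"fingers":[0,0,0,0,0]}' >/dev/null
python3 -c "
from h import *
need([.496,.1643,.054],152.1)"
```

```text
t 25.05 pos [0.4973 0.164  0.0675] F [-0.2  -0.44 -0.42] M [ 0.05 -0.15  0.01] w 0.0004 g 0.0
shift cm [ 0.13 -0.04  1.35] turn deg [-0.02 -0.01 -0.1 ]
```

```bash
P="python3 -m pendant"
$P '{"dr":[[0,0,0],[0,0,0],[0,0,0],[0,0,0]],"translation":[[0.1,0,0.5],[0,0,0.5],[0,0,0.2],[0,0,0]],"fingers":[0,0,0,0]}' >/dev/null; python3 f.py
for i in 1 2 3 4 5; do $P '{"dr":[[0,0,0],[0,0,0]],"translation":[[0,0,0.1],[0,0,0]],"fingers":[0,0]}' >/dev/null; python3 f.py;done
```

```text
t25.45 along 361.39 lat 378.13 z 55.08 pitch 0.00 toe along 418.59 z 32.38 | Fa 0.2 Fl 0.1 Fz -0.4 My -0.07
t25.65 along 361.48 lat 378.24 z 54.24 pitch -0.01 toe along 418.68 z 31.55 | Fa 0.7 Fl -0.1 Fz -0.3 My -0.07
t25.85 along 361.54 lat 378.35 z 53.29 pitch -0.02 toe along 418.74 z 30.60 | Fa -0.2 Fl -0.3 Fz 1.3 My -0.11
t26.05 along 361.53 lat 378.37 z 52.27 pitch -0.02 toe along 418.74 z 29.59 | Fa 0.1 Fl 0.5 Fz 1.8 My -0.12
t26.25 along 361.51 lat 378.35 z 51.24 pitch -0.02 toe along 418.72 z 28.56 | Fa 0.2 Fl 1.1 Fz 2.9 My -0.14
t26.45 along 361.54 lat 378.37 z 50.25 pitch -0.02 toe along 418.75 z 27.57 | Fa -0.0 Fl 0.5 Fz 3.5 My -0.16
```

Contact at about z 53.7 mm. I continue to the stop.

```bash
P="python3 -m pendant"
for i in 1 2 3; do $P '{"dr":[[0,0,0],[0,0,0]],"translation":[[0,0,0.08],[0,0,0]],"fingers":[0,0]}' >/dev/null; python3 f.py;done
```

```text
t26.65 along 361.54 lat 378.33 z 49.45 pitch -0.02 toe along 418.75 z 26.76 | Fa 0.8 Fl 0.3 Fz 4.6 My -0.15
t26.85 along 361.51 lat 378.35 z 48.63 pitch -0.01 toe along 418.71 z 25.94 | Fa 0.5 Fl 0.7 Fz 4.7 My -0.21
t27.05 along 361.55 lat 378.37 z 48.34 pitch -0.03 toe along 418.76 z 25.67 | Fa -1.1 Fl -0.5 Fz 12.4 My 0.25
```

```bash
P="python3 -m pendant"
$P '{"dr":[[0,0,0],[0,0,0],[0,0,0]],"translation":[[0,0,0.03],[0,0,0],[0,0,0]],"fingers":[0,0,0]}' >/dev/null; python3 f.py
$P '{"dr":[[0,0,0],[0,0,0],[0,0,0],[0,0,0],[0,0,0],[0,0,0],[0,0,0]],"translation":[[0,0,-1],[0,0,-3],[0,0,-4],[0,0,-4],[0,0,-1],[0,0,0],[0,0,0]],"fingers":[0,0,0,0,0,0,0]}'
python3 - <<'E'
from h import *
from plant import snapshot
ex,ey=np.array([.8838,-.4679]),np.array([.4679,.8838])
for n,h in(("top",0),("side",0)):
    s=snapshot(n);P=cloud(s)*1000;T=np.stack([P[...,:2]@ex,P[...,:2]@ey,P[...,2]],-1)
    B=cv2.inRange(cv2.cvtColor(s["image"],cv2.COLOR_RGB2HSV),(105,100,40),(132,255,255))>0
    q=T[B&(abs(T-[387,282,70])<[36,16,6]).all(-1)]
    if len(q)>20:
        k=np.linalg.lstsq(np.c_[q[:,:2]-[387,282],np.ones(len(q))],q[:,2],rcond=None)[0];print(n,len(q),"top z",k[2].round(2),"slopes deg",np.degrees(k[:2]).round(2))
    if n=="top": cv2.imwrite('pics/t_d.png',cv2.resize(s['image'][155:265,200:346],(796,600),interpolation=2)[:,:,::-1])
E
```

```text
t27.35 along 361.61 lat 378.38 z 48.32 pitch -0.04 toe along 418.82 z 25.66 | Fa -1.4 Fl -2.4 Fz 13.8 My 0.42
time: 28.05
ee_pos: [0.4957, 0.1646, 0.1762]
eef_rot: [-0.001, 0.242, 0.97, -0.001]
wrist_force: [-0.2, -0.4, -0.6]
gripper_width: 0.0007
grip_force: 0.0
top 201 top z 69.75 slopes deg [-0.34 -0.08]
side 226 top z 71.53 slopes deg [ 0.08 -0.45]
```

View pics/t_d.png

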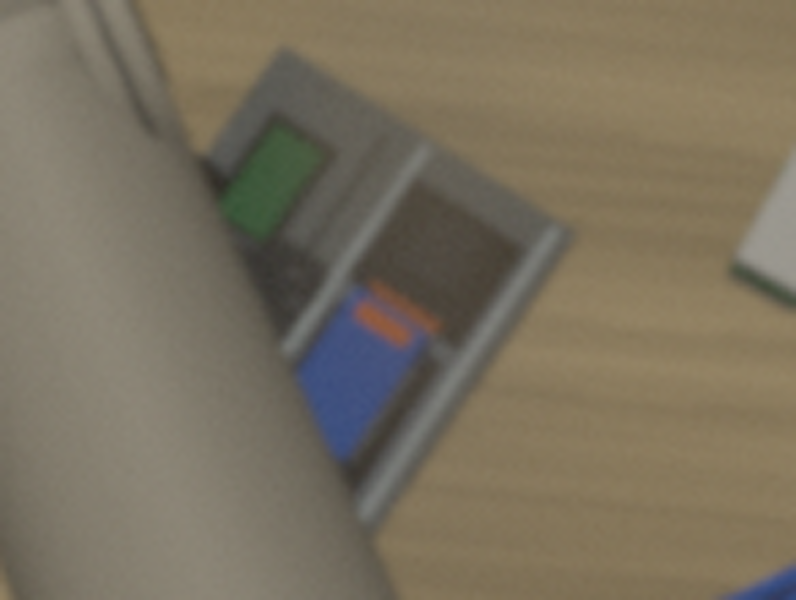

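The pack lies flat: the top view reads its top at z 69.8 mm with slopes under 0.5°. It is at crop (365,375) against the lip, the button bottomed out, and the robot is clear. I hand in.

```bash
python3 -c "
from plant import *
print(sign_off())"
```

```text
the job is handed in; nothing more can be done
None
```

The pack lies flat in the tester pocket with its tongue under the lip, the start button was pressed to its stop, and the job was handed in at about 28 s. The hand-in reported no verdict, and I judged contact travel only by wrist force (about 4 to 5 mm).

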